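# Find and open the free cover of the bench power box

### The job

Only one of the four identical covers of the bench power box is free to turn; the other three are blanked off from beneath. Without gripping anything, press the covers lightly at their ribbed far edges to find the one that rocks, then push that cover right over until it stands upright against its stop, and leave it open so that the sockets can be used. Do not shift or lift the box, and leave the jar, pot, specimen box and brush as they are.

Things in the scene. Friction and masses are not known exactly. Their poses are not given: they have to be found in the camera images.
- power_box: bench power box: loose 4.5 kg grey metal box on rubber feet, 154 mm deep (its x) by 464 mm long (its y), 105 mm high. Origin: centre of its underside; x points away from the robot, y along the row to the left, z up. Four identical covers lie in a row in its top, 105 mm apart, flush with the rim, each over a bay 124 x 94 mm, 90 mm deep. Which one is free changes from start to start and cannot be seen
- cover_a_top (a point): centre of the top face of the leftmost (+y end) cover, an aluminium plate 120 mm (x) by 90 mm (y) by 8 mm; at box x 0, y +157.5 mm, 105 mm up. Point and axes (z out of the top face) move with the cover. Four short dark ribs near its far (+x) edge, 42 to 54 mm from the centre, mark where to press. Fingers slip little on the bare metal
- cover_b_top (a point): centre of the top face of the second from the left cover, an aluminium plate 120 mm (x) by 90 mm (y) by 8 mm; at box x 0, y +52.5 mm, 105 mm up. Point and axes (z out of the top face) move with the cover. Four short dark ribs near its far (+x) edge, 42 to 54 mm from the centre, mark where to press. Fingers slip little on the bare metal
- cover_c_top (a point): centre of the top face of the third from the left cover, an aluminium plate 120 mm (x) by 90 mm (y) by 8 mm; at box x 0, y -52.5 mm, 105 mm up. Point and axes (z out of the top face) move with the cover. Four short dark ribs near its far (+x) edge, 42 to 54 mm from the centre, mark where to press. Fingers slip little on the bare metal
- cover_d_top (a point): centre of the top face of the rightmost (-y end) cover, an aluminium plate 120 mm (x) by 90 mm (y) by 8 mm; at box x 0, y -157.5 mm, 105 mm up. Point and axes (z out of the top face) move with the cover. Four short dark ribs near its far (+x) edge, 42 to 54 mm from the centre, mark where to press. Fingers slip little on the bare metal
- cover_a (a joint): tilt of the leftmost (+y end) cover (rad) about the plate's mid-line along box y. 0 to 0.015: shut (start; never below 0); grows as the ribbed far edge sinks and the near edge rises; 1.57: upright on its stop. Free: balanced, 0.06 N m of friction (1 to 1.5 N at the ribs), stays where left. Blocked: gives about 2 mm at the ribs (0.05 rad at most), then solid
- cover_b (a joint): tilt of the second from the left cover (rad) about the plate's mid-line along box y. 0 to 0.015: shut (start; never below 0); grows as the ribbed far edge sinks and the near edge rises; 1.57: upright on its stop. Free: balanced, 0.06 N m of friction (1 to 1.5 N at the ribs), stays where left. Blocked: gives about 2 mm at the ribs (0.05 rad at most), then solid
- cover_c (a joint): tilt of the third from the left cover (rad) about the plate's mid-line along box y. 0 to 0.015: shut (start; never below 0); grows as the ribbed far edge sinks and the near edge rises; 1.57: upright on its stop. Free: balanced, 0.06 N m of friction (1 to 1.5 N at the ribs), stays where left. Blocked: gives about 2 mm at the ribs (0.05 rad at most), then solid
- cover_d (a joint): tilt of the rightmost (-y end) cover (rad) about the plate's mid-line along box y. 0 to 0.015: shut (start; never below 0); grows as the ribbed far edge sinks and the near edge rises; 1.57: upright on its stop. Free: balanced, 0.06 N m of friction (1 to 1.5 N at the ribs), stays where left. Blocked: gives about 2 mm at the ribs (0.05 rad at most), then solid
- jar: bystander: small glass specimen jar with white lid, 48 mm in diameter, 75 mm high, upright beyond the box; origin at the centre of its underside
- pot: bystander: small terracotta pot, 66 mm across the rim, 60 mm high, upright beyond the box; origin at the centre of its underside
- specimen_box: bystander: lidded cardboard box 100 x 60 x 30 mm high beyond the box; origin at the centre of its underside
- brush: bystander: finds brush 170 mm long, lying on the bench on the robot's side of the box; origin near its middle, x along it

How it is judged (in metres and radians):
At the end, for the whole second after the job is handed in: one cover stands open by more than 1.3 rad (upright is 1.57), at rest; the other three are shut (under 0.12 rad); the box stands level within 15 mm of where it was (((value of joint cover_a above 1.3 rad and value of joint each of cover_b, cover_c, cover_d below 0.12 rad) or (value of joint cover_b above 1.3 rad and value of joint each of cover_a, cover_c, cover_d below 0.12 rad) or (value of joint cover_c above 1.3 rad and value of joint each of cover_a, cover_b, cover_d below 0.12 rad) or (value of joint cover_d above 1.3 rad and value of joint each of cover_a, cover_b, cover_c below 0.12 rad)) and velocity of joint cover_a between -0.05 and 0.05 rad/s and velocity of joint cover_b between -0.05 and 0.05 rad/s and velocity of joint cover_c between -0.05 and 0.05 rad/s and velocity of joint cover_d between -0.05 and 0.05 rad/s and distance of power_box from where it was at the start of the episode below 0.015 m and angle between power_box's own z axis and vertical below 0.03 rad); the robot touches nothing.
It fails at once if the power box is shoved or lifted by more than 15 mm (distance of power_box from where it was at the start of the episode above 0.015 m).
It fails at once if the box or its covers are pressed with more than 60 N (contact force between any of the arm, the fingers and power_box above 60 N).
It fails at once if a cover is taken between the fingers (the grasp point lies inside the plate while the fingers press on something) ((contact force between the fingers and anything else above 2 N and x of the grasp point in the frame of cover_a_top between -0.06 and 0.06 m and y of the grasp point in the frame of cover_a_top between -0.045 and 0.045 m and z of the grasp point in the frame of cover_a_top between -0.008 and 0 m) or (contact force between the fingers and anything else above 2 N and x of the grasp point in the frame of cover_b_top between -0.06 and 0.06 m and y of the grasp point in the frame of cover_b_top between -0.045 and 0.045 m and z of the grasp point in the frame of cover_b_top between -0.008 and 0 m) or (contact force between the fingers and anything else above 2 N and x of the grasp point in the frame of cover_c_top between -0.06 and 0.06 m and y of the grasp point in the frame of cover_c_top between -0.045 and 0.045 m and z of the grasp point in the frame of cover_c_top between -0.008 and 0 m) or (contact force between the fingers and anything else above 2 N and x of the grasp point in the frame of cover_d_top between -0.06 and 0.06 m and y of the grasp point in the frame of cover_d_top between -0.045 and 0.045 m and z of the grasp point in the frame of cover_d_top between -0.008 and 0 m)).
It fails at once if a bystander (jar, pot, specimen box, brush) is moved or lifted by more than 15 mm (distance of any of jar, pot, specimen_box, brush from where it was at the start of the episode above 0.015 m).
It also fails if it takes over 58 s, if anything falls off the work surface, if the arm or the gripper's body presses on something with over 40 N, if the wrist force passes 120 N, or if a joint passes its speed limit or range.

### The arm

A 7-joint arm with a two-finger parallel gripper is mounted at the origin on the work surface. World frame = base frame: x ahead of the robot, y to its left, z up, the work surface at z = 0. Lengths are in mm, angles in rad, forces in N, time in s.
With the tool pointing down it reaches from about 400 to 875 mm from the base axis. Payload 4.4 kg.
Tool frame: the origin (TCP) lies at the very end of the fingers, on their centre line; the grasp point (between the pads) lies bot.grip_point_offset behind it (bot.grip_point_offset is the distance from the TCP to the grasp point, in mm); z points along the fingers, y is the line along which they close (so a half turn about z gives the same grasp; the last joint's range is limited). The gripper opens to 85 mm and grips with 20 to 120 N. Pads are 22 mm wide; open, the fingers measure 114 mm over their backs; the gripper's body (76 mm by 85 mm) begins 54 mm behind the grasp point. The pads swing forward as they close: fully open they stand 13 mm farther back than shut.
Start: joints at [-1.413, 0.628, 0.038, 1.517, -0.027, 0.996, -0.02], TCP at [144.232, 633.81, 196.013] pointing down, gripper open.
Joint ranges: [-3.06, 3.06], [-0.37, 2.12], [-1.25, 1.32], [0.18, 2.47], [-1.1, 4.24], [0.23, 1.98], [-2.94, 2.94]. Speed limits (rad/s): [2.57, 2.57, 3.14, 3.14, 3.14, 3.14, 3.14].

### API

Orientations are given as a 3x3 rotation matrix whose columns are the frame's x, y, z axes.
In Python, from workcell import bot gives the robot as it stands.
- The arm moves only by the tool arm_command, never from a script. Its argument "steps" is a list of rows, each an object of numbers: "tx", "ty", "tz": the shift along the tool's x, y, z in cm; "spin": the turn about the tool's z in degrees; "gripper": the opening, from -1 (shut) to 1 (fully open), so that 0 is half open. In form: [{"tx": .., "ty": .., "tz": .., "spin": .., "gripper": ..}, ...]. A call has 1 to 8 rows; each row is the pose to reach, as a shift and turn from the pose commanded when the call began, along the tool's axes at that moment; what a row does not reach only later rows make up. A row lasts 1/10 s, in which the tool goes at most 50 mm and 8.59 degrees, less where a joint would pass 70% of its speed; a pose out of reach is approached as far as the arm can. A call with a gripper value outside its range is refused whole. The fingers move at their own pace and stop on an object; the grip force is fixed at half the most. Time passes only in rows, so rows that repeat a pose let the fingers close. It gives the time, the measured TCP pose, the force, the opening and the grip force at its end, in the units of the state.
- bot.state(): the state, without advancing time (a new reading comes with each control period).
- bot.read_camera(name): name is "side" or "top"; returns (picture, depth): 384x512x3 uint8, blue, green, red; 384x512 float32, mm along the optical axis (not along the pixel's ray), 0 where there is no reading.
- bot.camera_params(name): a dict with "intrinsics" (3x3 intrinsics, pixels), "T" (4x4, takes a point from camera to world coordinates). Camera axes: x right, y down, z forward; pixel columns grow to the right and rows downward; lengths in mm; the calibration is good to about 2 mm. A picture is of the moment at which its call begins. camera_params takes no time and is no camera call.
- bot.hand_in(): hands the job in; it is judged then, once.
The state is a dict: "time_s": time; "qpos": joint angles; "qvel": joint speeds; "joint_torque": joint torques, N m; "tool_pos": TCP position; "tcp_rot": TCP orientation; "force": force on the tool from outside, world axes, zero at the start; "ft_torque": the same for the moment, N m; "opening": finger opening in mm; "grip_force": force on a finger pad.
Only numpy, scipy, OpenCV 4.12 (cv2) and the standard library are available. Lean on these libraries where they do the work, as an engineer would, in place of code of your own. Each camera call takes 0.05 s, during which the arm holds its last target. There are 200 camera calls.

## Working session

There is one attempt and no reset: what is moved stays moved. The work goes in short steps, Python scripts to look and compute and a tool call to move; the robot and the scene stay as the last step left them, time stands still between calls to the robot, and variables do not carry over. Pictures are saved under pics/ and viewed, at most 10 in all, crops included, and the job is handed in when it is done.

Besides the shell and the picture viewer there is one more tool, called after "Call:" by a JSON object that holds its "name" and its "arguments", one argument or row to a line. arm_command: Moves the arm, as the interface text tells. Its arguments: {"type":"object","properties":{"steps":{"type":"array"}},"required":["steps"]}

```bash
mkdir -p pics
cat > h.py <<'E'
from workcell import bot
import cv2, numpy as np
def P(n,d,u,v):
    c=bot.camera_params(n);K=np.array(c["intrinsics"]);T=np.array(c["T"])
    z=np.median([x for x in d[v-2:v+3,u-2:u+3].ravel() if x>0])
    p=np.linalg.inv(K)@[u,v,1]*z
    return (T@np.r_[p,1])[:3].round(1)
E
python3 - <<'E'
from h import *
for n in("top","side"):
    p,d=bot.read_camera(n);np.save(n+"_d.npy",d)
    cv2.imwrite(f"pics/{n}0.png",cv2.resize(p,(768,576),interpolation=cv2.INTER_CUBIC))
s=bot.state();print(s["tool_pos"],s["tcp_rot"],s["force"],s["opening"],s["time_s"],bot.grip_point_offset)
E
```

```text
[144.11039136 633.19344884 195.18999485] [[-9.75056370e-01  2.21957096e-01 -3.51312656e-04]
 [ 2.21957372e-01  9.75054971e-01 -1.65189226e-03]
 [-2.41000564e-05 -1.68866450e-03 -9.99998574e-01]] [ 0.84929468  0.00215769 -0.4309856 ] 85.53481782877161 0.1 18.700000000000003
```

View pics/top0.png

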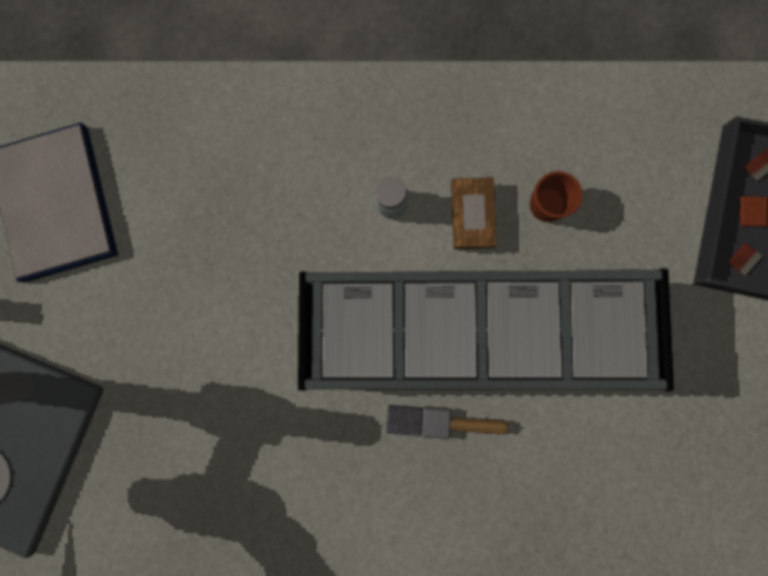

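View pics/side0.png

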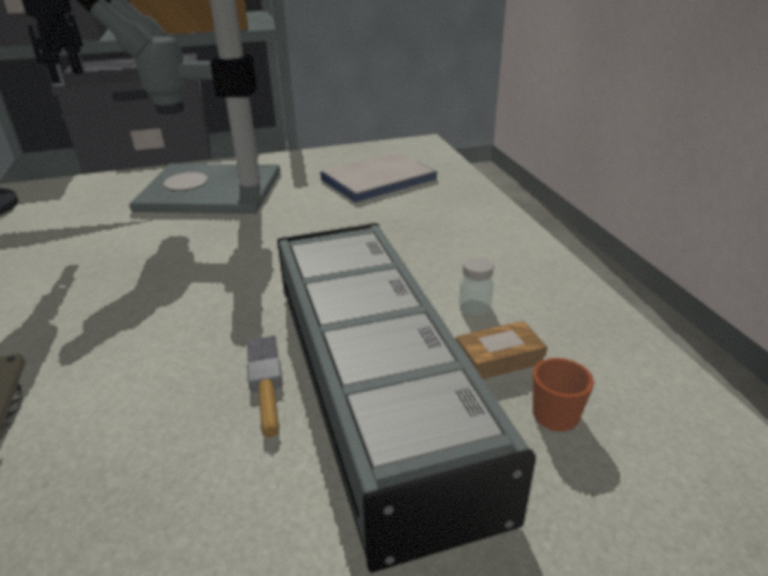

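The top view shows covers a–d at enlarged pixels (357,330), (440,330), (524,330) and (609,330), with ribs at v≈292. The brush lies near (455,423). The jar, specimen box and pot are beyond the box at (391,197), (473,212) and (556,197).

Run:
```python
from h import *
d=np.load("top_d.npy")
for k,u,v in [("a",357,330),("b",440,330),("c",524,330),("d",609,330),("ra",357,292),("rb",440,292),("rc",523,292),("rd",608,292),("jar",391,190),("pot",534,197),("sb",473,212),("brush",435,423),("tl",330,276),("tr",640,275)]:
    print(k,P("top",d,round(u/1.5),round(v/1.5)))
```

```text
a [534.5  72.6 104.8]
b [536.9 -32.1 104.4]
c [ 539.4 -137.3  104.3]
d [ 541.8 -242.8  104.6]
ra [582.5  74.  104.3]
rb [584.6 -31.4 104.8]
rc [ 586.7 -137.2  104.6]
rd [ 588.8 -241.4  104.7]
jar [724.3  33.8  75.1]
pot [ 722.7 -160.6   58.2]
sb [707.5 -80.6  29.6]
brush [408.2 -32.7  19.3]
tl [603.1 109.4 104.5]
tr [ 612.3 -282.4  104.5]
```

Run:
```python
from h import *
d=np.load("side_d.npy")
for u,v in [(240,60),(235,75),(245,150),(228,10),(165,70),(120,30),(200,70),(168,103),(55,20),(55,60),(185,182),(145,205),(262,200),(160,140),(380,175),(270,30)]:
    print((u,v),P("side",d,round(u/1.5),round(v/1.5)))
d=np.load("top_d.npy")
for u,v in [(40,450),(90,390),(30,545),(60,200),(10,390)]:
    print((u,v),P("top",d,round(u/1.5),round(v/1.5)))
```

```text
(240, 60) [459.2 537.5 271.3]
(235, 75) [446.7 523.8 248.7]
(245, 150) [443.  546.4  98.6]
(228, 10) [451.2 548.6 353.4]
(165, 70) [322.3 574.5 256.1]
(120, 30) [261.1 579.  329.1]
(200, 70) [383.6 573.3 251.3]
(168, 103) [313.8 589.2 192.3]
(55, 20) [153.1 622.9 346.8]
(55, 60) [143.  578.9 287.6]
(185, 182) [311.5 607.9  23.9]
(145, 205) [235.1 529.4  14.6]
(262, 200) [462.4 498.6   8.4]
(160, 140) [ 208.6 1314.7 -102.7]
(380, 175) [715.2 519.3  19.2]
(270, 30) [ 592.2 1297.7  199.4]
(40, 450) [353.  531.6  22.2]
(90, 390) [440.1 464.7  22. ]
(30, 545) [220.6 538.2  20. ]
(60, 200) [719.8 531.1  20.6]
(10, 390) [442.2 547.8  70.2]
```

Call:
{"name": "arm_command", "arguments": {
  "steps": [
    {"tx": -1,"ty": -5,"tz": 0,"spin": 0,"gripper": -1},
    {"tx": -1,"ty": -10,"tz": 0,"spin": 0,"gripper": -1},
    {"tx": -1,"ty": -15,"tz": 0,"spin": 0,"gripper": -1},
    {"tx": -1,"ty": -20,"tz": 0,"spin": 0,"gripper": -1},
    {"tx": -1,"ty": -20,"tz": 0,"spin": -7,"gripper": -1},
    {"tx": -1,"ty": -20,"tz": 0,"spin": -14.1,"gripper": -1},
    {"tx": -1,"ty": -20,"tz": 0,"spin": -14.1,"gripper": -1}
  ]
}}

```text
time_s: 0.8
tool_pos: [109.5, 436.3, 196.1]
tcp_rot: [[-1.0, -0.023, -0.0], [-0.023, 1.0, 0.0], [0.0, 0.0, -1.0]]
force: [-0.1, 0.7, 0.5]
opening: -0.0
grip_force: 0.0
```

Call:
{"name": "arm_command", "arguments": {
  "steps": [
    {"tx": -3.6,"ty": -2.7,"gripper": -1},
    {"tx": -7.3,"ty": -5.4,"gripper": -1},
    {"tx": -11,"ty": -8.1,"gripper": -1},
    {"tx": -14.6,"ty": -10.8,"gripper": -1},
    {"tx": -18.3,"ty": -13.5,"gripper": -1},
    {"tx": -22,"ty": -16.2,"gripper": -1},
    {"tx": -25.7,"ty": -19.2,"gripper": -1},
    {"tx": -25.7,"ty": -19.2,"gripper": -1}
  ]
}}

```text
schema error: expected keys tx, ty, tz, spin, gripper
```

Call:
{"name": "arm_command", "arguments": {
  "steps": [
    {"tx": -3.6,"ty": -2.7,"tz": 0,"spin": 0,"gripper": -1},
    {"tx": -7.3,"ty": -5.4,"tz": 0,"spin": 0,"gripper": -1},
    {"tx": -11,"ty": -8.1,"tz": 0,"spin": 0,"gripper": -1},
    {"tx": -14.6,"ty": -10.8,"tz": 0,"spin": 0,"gripper": -1},
    {"tx": -18.3,"ty": -13.5,"tz": 0,"spin": 0,"gripper": -1},
    {"tx": -22,"ty": -16.2,"tz": 0,"spin": 0,"gripper": -1},
    {"tx": -25.7,"ty": -19.2,"tz": 0,"spin": 0,"gripper": -1},
    {"tx": -25.7,"ty": -19.2,"tz": 0,"spin": 0,"gripper": -1}
  ]
}}

```text
time_s: 1.6
tool_pos: [376.6, 245.4, 196.0]
tcp_rot: [[-1.0, -0.008, 0.003], [-0.008, 1.0, -0.002], [-0.003, -0.002, -1.0]]
force: [-0.8, -0.7, 0.6]
opening: -0.1
grip_force: 0.0
```

Call:
{"name": "arm_command", "arguments": {
  "steps": [
    {"tx": -4,"ty": -3.5,"tz": 0,"spin": 0,"gripper": -1},
    {"tx": -8,"ty": -7,"tz": 0,"spin": 0,"gripper": -1},
    {"tx": -12,"ty": -10.5,"tz": 0,"spin": 0,"gripper": -1},
    {"tx": -16,"ty": -14,"tz": 0,"spin": 0,"gripper": -1},
    {"tx": -20.5,"ty": -18,"tz": 0,"spin": 0,"gripper": -1},
    {"tx": -20.5,"ty": -18,"tz": 3,"spin": 0,"gripper": -1},
    {"tx": -20.5,"ty": -18,"tz": 7,"spin": 0,"gripper": -1},
    {"tx": -20.5,"ty": -18,"tz": 7,"spin": 0,"gripper": -1}
  ]
}}

```text
time_s: 2.4
tool_pos: [575.5, 74.1, 120.9]
tcp_rot: [[-1.0, -0.019, -0.011], [-0.019, 1.0, -0.002], [0.011, -0.002, -1.0]]
force: [-1.5, 0.8, 0.5]
opening: 0.1
grip_force: 0.0
```

Call:
{"name": "arm_command", "arguments": {
  "steps": [
    {"tx": 0,"ty": 0,"tz": 1.0,"spin": 0,"gripper": -1},
    {"tx": 0,"ty": 0,"tz": 1.0,"spin": 0,"gripper": -1},
    {"tx": 0,"ty": 0,"tz": 1.3,"spin": 0,"gripper": -1},
    {"tx": 0,"ty": 0,"tz": 1.5,"spin": 0,"gripper": -1},
    {"tx": 0,"ty": 0,"tz": 1.5,"spin": 0,"gripper": -1},
    {"tx": 0,"ty": 0,"tz": 1.5,"spin": 0,"gripper": -1}
  ]
}}

```text
time_s: 3.0
tool_pos: [580.0, 75.1, 111.6]
tcp_rot: [[-1.0, -0.022, 0.001], [-0.022, 1.0, 0.0], [-0.001, 0.0, -1.0]]
force: [0.3, 0.1, 0.6]
opening: 0.2
grip_force: 0.0
```

Call:
{"name": "arm_command", "arguments": {
  "steps": [
    {"tx": 0,"ty": 0,"tz": 0.5,"spin": 0,"gripper": -1},
    {"tx": 0,"ty": 0,"tz": 0.7,"spin": 0,"gripper": -1},
    {"tx": 0,"ty": 0,"tz": 0.8,"spin": 0,"gripper": -1},
    {"tx": 0,"ty": 0,"tz": 0.9,"spin": 0,"gripper": -1},
    {"tx": 0,"ty": 0,"tz": 0.9,"spin": 0,"gripper": -1}
  ]
}}

```text
time_s: 3.5
tool_pos: [579.6, 74.9, 101.8]
tcp_rot: [[-1.0, -0.022, -0.0], [-0.022, 1.0, -0.0], [0.0, -0.0, -1.0]]
force: [1.0, -0.8, 0.0]
opening: 0.0
grip_force: 0.0
```

Call:
{"name": "arm_command", "arguments": {
  "steps": [
    {"tx": 0,"ty": 0,"tz": 0.1,"spin": 0,"gripper": -1},
    {"tx": 0,"ty": 0,"tz": 0.2,"spin": 0,"gripper": -1},
    {"tx": 0,"ty": 0,"tz": 0.2,"spin": 0,"gripper": -1},
    {"tx": 0,"ty": 0,"tz": 0.2,"spin": 0,"gripper": -1}
  ]
}}

```text
time_s: 3.9
tool_pos: [579.8, 75.0, 100.0]
tcp_rot: [[-1.0, -0.022, -0.0], [-0.022, 1.0, 0.0], [0.0, 0.0, -1.0]]
force: [-0.3, -0.4, -0.5]
opening: -0.3
grip_force: 0.0
```

Call:
{"name": "arm_command", "arguments": {
  "steps": [
    {"tx": 0,"ty": 0,"tz": 0.1,"spin": 0,"gripper": -1},
    {"tx": 0,"ty": 0,"tz": 0.2,"spin": 0,"gripper": -1},
    {"tx": 0,"ty": 0,"tz": 0.2,"spin": 0,"gripper": -1},
    {"tx": 0,"ty": 0,"tz": 0.2,"spin": 0,"gripper": -1}
  ]
}}

```text
time_s: 4.3
tool_pos: [579.7, 74.9, 97.9]
tcp_rot: [[-1.0, -0.022, -0.0], [-0.022, 1.0, -0.0], [0.0, -0.0, -1.0]]
force: [-0.9, 0.3, -0.1]
opening: 0.5
grip_force: 0.0
```

Run:
```python
from h import *
p,d=bot.read_camera("side");np.save("side_d.npy",d)
cv2.imwrite("pics/s1.png",cv2.resize(p[100:310,150:400],(750,630))[:600])
s=bot.state();print(s["tool_pos"],s["force"])
```

```text
[579.76277934  74.96109543  97.9785369 ] [-0.12074751  0.3122269   0.11459102]
```

View pics/s1.png

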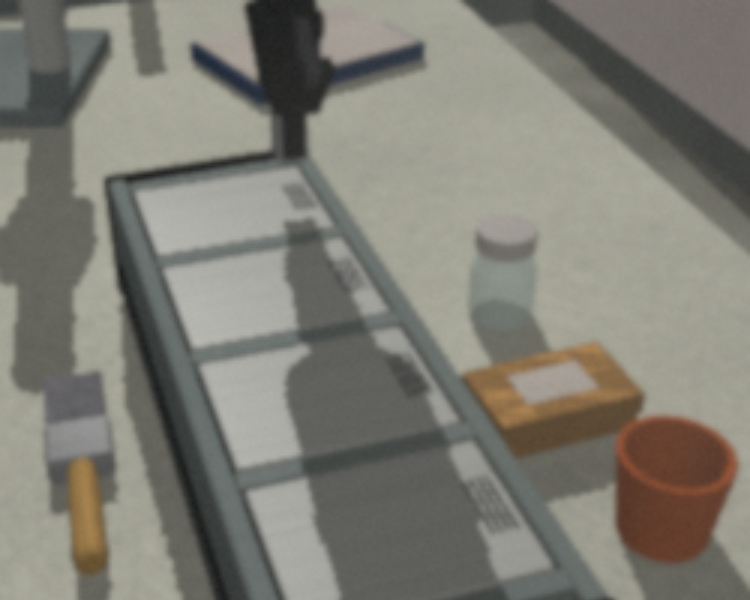

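The finger's tip ends at crop (290,155), at the far rim, with cover a's ribs uncovered at (300,195). So it isn't over the ribs, and I'll compare the camera calibration with the TCP pose.

Run:
```python
from h import *
d=np.load("side_d.npy")
f=lambda u,v:(round(150+u/3),round(100+v/3))
for u,v in [(290,150),(290,135),(290,80),(300,195),(345,270),(408,375),(492,505),(230,205)]:
    print((u,v),P("side",d,*f(u,v)))
s=bot.state()
for n in("side","top"):
    c=bot.camera_params(n);T=np.linalg.inv(c["T"]);
    for w in([*s["tool_pos"],1],[582.5,74,104.5,1]):
        q=np.array(c["intrinsics"])@(T@w)[:3];q=q[:2]/q[2];print(n,q,(q-[150,100])*3)
p,d=bot.read_camera("top");np.save("top_d.npy",d)
cv2.imwrite("pics/t1.png",cv2.resize(p[130:290,170:370],(800,600*16//15))[:600])
```

```text
(290, 150) [577.9  61.9 145.4]
(290, 135) [577.9  60.6 157.1]
(290, 80) [569.6  23.2 212.3]
(300, 195) [586.2  73.5 103.4]
(345, 270) [588.1 -26.7 103.1]
(408, 375) [ 589.9 -138.3  103.6]
(492, 505) [ 594.5 -243.1  104.1]
(230, 205) [537.5  75.2 103.8]
side [246.90690853 167.42054155] [290.72072559 202.26162465]
side [248.20513848 164.71803972] [294.61541543 194.15411916]
top [237.75227404 196.65362236] [263.25682213 289.96086707]
top [237.97647154 194.97790766] [263.92941462 284.93372297]
```

View pics/t1.png

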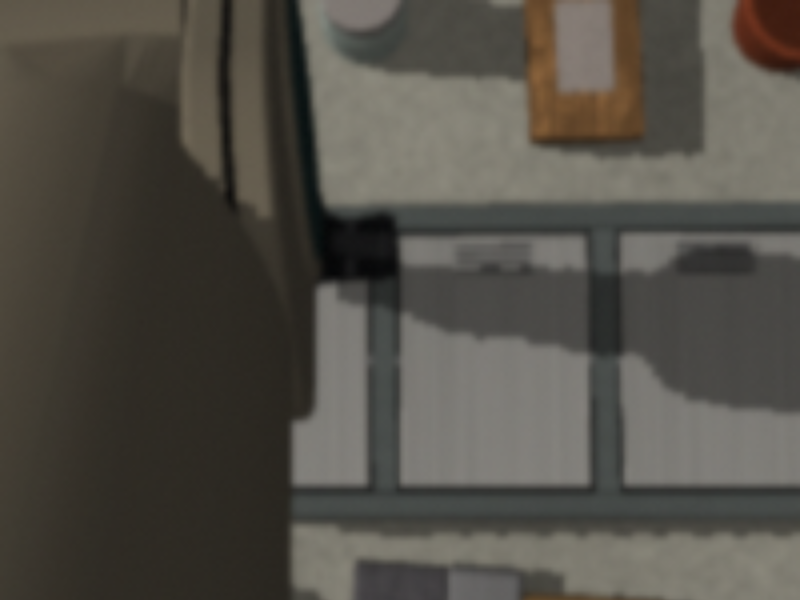

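Top view: the closed gripper is at crop (360,245), in line with the ribs of cover a. So x and y are right, but in the side view the tip looks about 40 mm too high. I'll check the lowest finger point in the depth image.

Run:
```python
from h import *
s=bot.state();t=s["tool_pos"];print(t,s["qpos"],s["force"],s["time_s"])
p,d=bot.read_camera("side")
c=bot.camera_params("side");K=np.array(c["intrinsics"]);T=np.array(c["T"])
for v in range(120,172,3):
    print(v,[ (P("side",d,u,v).astype(int).tolist()) for u in (244,247,250)])
q=K@(np.linalg.inv(T)@[144.2,633.8,196,1])[:3];print(q[:2]/q[2]*1.5)
```

```text
[579.80391922  74.94871406  98.01206056] [-0.21994209  0.65899977  0.06814686  1.7988006  -0.06589761  0.68593442
  1.47801982] [-0.06773198  1.05970964  0.47396077] 4.4
120 [[571, 51, 214], [574, 40, 218], [575, 20, 226]]
123 [[572, 55, 206], [568, 19, 221], [573, 14, 223]]
126 [[572, 57, 199], [569, 22, 214], [573, 14, 217]]
129 [[571, 56, 194], [569, 24, 207], [574, 19, 209]]
132 [[569, 47, 191], [571, 29, 199], [576, 27, 199]]
135 [[568, 45, 186], [572, 36, 190], [580, 43, 185]]
138 [[569, 47, 179], [573, 42, 181], [580, 44, 179]]
141 [[573, 64, 164], [578, 61, 165], [584, 62, 163]]
144 [[573, 65, 157], [578, 61, 158], [584, 61, 157]]
147 [[572, 64, 151], [577, 61, 152], [584, 61, 151]]
150 [[572, 66, 144], [577, 61, 145], [584, 61, 144]]
153 [[572, 67, 136], [579, 67, 135], [585, 67, 134]]
156 [[583, 113, 104], [589, 111, 104], [596, 112, 103]]
159 [[581, 103, 103], [587, 100, 103], [593, 100, 102]]
162 [[577, 90, 103], [583, 88, 103], [589, 86, 103]]
165 [[574, 77, 103], [580, 74, 104], [586, 73, 103]]
168 [[571, 65, 103], [577, 63, 103], [582, 61, 103]]
171 [[568, 53, 103], [574, 52, 102], [579, 49, 103]]
[ 76.88398997 103.91129755]
```

Both cameras put the real fingertip at z≈136, while the state says 98. So the reported TCP height is about 38 mm too low, and x and y agree. I'll keep lowering, guarded by force, and expect contact near a reading of 66.

Call:
{"name": "arm_command", "arguments": {
  "steps": [
    {"tx": 0,"ty": 0,"tz": 1.0,"spin": 0,"gripper": -1},
    {"tx": 0,"ty": 0,"tz": 1.8,"spin": 0,"gripper": -1},
    {"tx": 0,"ty": 0,"tz": 2.2,"spin": 0,"gripper": -1},
    {"tx": 0,"ty": 0,"tz": 2.2,"spin": 0,"gripper": -1},
    {"tx": 0,"ty": 0,"tz": 2.2,"spin": 0,"gripper": -1}
  ]
}}

```text
time_s: 4.95
tool_pos: [579.7, 74.9, 75.7]
tcp_rot: [[-1.0, -0.022, -0.0], [-0.022, 1.0, -0.0], [0.0, -0.0, -1.0]]
force: [-0.4, 0.4, -0.0]
opening: -0.0
grip_force: 0.0
```

Run:
```python
from h import *
s=bot.state();t=s["tool_pos"];print(t,s["force"],s["time_s"])
p,d=bot.read_camera("side")
for v in range(147,172,2):
    print(v,[ (P("side",d,u,v).astype(int).tolist()) for u in (244,247,250)])
```

```text
[579.66289351  74.92745943  75.72833444] [-0.43883771  0.43773664 -0.02185712] 4.95
147 [[568, 47, 160], [572, 40, 163], [579, 42, 161]]
149 [[572, 62, 148], [573, 44, 157], [581, 52, 151]]
151 [[572, 65, 142], [577, 60, 143], [584, 62, 142]]
153 [[572, 66, 137], [577, 61, 138], [583, 61, 138]]
155 [[572, 65, 133], [577, 61, 134], [583, 62, 132]]
157 [[572, 66, 127], [577, 61, 129], [583, 61, 128]]
159 [[572, 67, 123], [577, 62, 125], [583, 61, 124]]
161 [[572, 67, 118], [577, 62, 120], [583, 61, 119]]
163 [[572, 69, 112], [578, 67, 112], [584, 67, 111]]
165 [[573, 73, 105], [578, 68, 107], [585, 68, 106]]
167 [[572, 69, 103], [577, 66, 104], [583, 64, 103]]
169 [[570, 61, 103], [576, 60, 103], [581, 57, 103]]
171 [[568, 54, 102], [574, 52, 103], [579, 49, 103]]
```

Call:
{"name": "arm_command", "arguments": {
  "steps": [
    {"tx": 0,"ty": 0,"tz": 0.2,"spin": 0,"gripper": -1},
    {"tx": 0,"ty": 0,"tz": 0.4,"spin": 0,"gripper": -1},
    {"tx": 0,"ty": 0,"tz": 0.4,"spin": 0,"gripper": -1},
    {"tx": 0,"ty": 0,"tz": 0.4,"spin": 0,"gripper": -1}
  ]
}}

```text
time_s: 5.4
tool_pos: [579.8, 75.0, 72.0]
tcp_rot: [[-1.0, -0.022, -0.0], [-0.022, 1.0, 0.0], [0.0, 0.0, -1.0]]
force: [0.5, 0.7, 0.0]
opening: -0.3
grip_force: 0.0
```

Call:
{"name": "arm_command", "arguments": {
  "steps": [
    {"tx": 0,"ty": 0,"tz": 0.1,"spin": 0,"gripper": -1},
    {"tx": 0,"ty": 0,"tz": 0.2,"spin": 0,"gripper": -1},
    {"tx": 0,"ty": 0,"tz": 0.2,"spin": 0,"gripper": -1},
    {"tx": 0,"ty": 0,"tz": 0.2,"spin": 0,"gripper": -1}
  ]
}}

```text
time_s: 5.8
tool_pos: [579.8, 74.9, 70.0]
tcp_rot: [[-1.0, -0.022, -0.0], [-0.022, 1.0, 0.0], [0.0, 0.0, -1.0]]
force: [1.1, 0.6, -0.9]
opening: -0.1
grip_force: 0.0
```

Call:
{"name": "arm_command", "arguments": {
  "steps": [
    {"tx": 0,"ty": 0,"tz": 0.1,"spin": 0,"gripper": -1},
    {"tx": 0,"ty": 0,"tz": 0.2,"spin": 0,"gripper": -1},
    {"tx": 0,"ty": 0,"tz": 0.2,"spin": 0,"gripper": -1},
    {"tx": 0,"ty": 0,"tz": 0.2,"spin": 0,"gripper": -1}
  ]
}}

```text
time_s: 6.2
tool_pos: [580.0, 75.0, 68.3]
tcp_rot: [[-1.0, -0.022, 0.0], [-0.022, 1.0, 0.0], [-0.0, 0.0, -1.0]]
force: [-0.7, 0.5, 4.3]
opening: 0.2
grip_force: 2.1
```

Call:
{"name": "arm_command", "arguments": {
  "steps": [
    {"tx": 0,"ty": 0,"tz": 0.1,"spin": 0,"gripper": -1},
    {"tx": 0,"ty": 0,"tz": 0.2,"spin": 0,"gripper": -1},
    {"tx": 0,"ty": 0,"tz": 0.2,"spin": 0,"gripper": -1},
    {"tx": 0,"ty": 0,"tz": 0.2,"spin": 0,"gripper": -1}
  ]
}}

```text
time_s: 6.6
tool_pos: [580.1, 75.0, 68.1]
tcp_rot: [[-1.0, -0.022, 0.001], [-0.022, 1.0, 0.0], [-0.001, 0.0, -1.0]]
force: [-4.2, 0.2, 19.0]
opening: 0.1
grip_force: 8.9
```

Cover a goes solid at 19 N after about 2 mm, so it is blocked. Its surface is at a reading of about 70. On to b.

Call:
{"name": "arm_command", "arguments": {
  "steps": [
    {"tx": 0,"ty": 0,"tz": -1.5,"spin": 0,"gripper": -1},
    {"tx": 0,"ty": -4,"tz": -1.5,"spin": 0,"gripper": -1},
    {"tx": 0,"ty": -8,"tz": -1.5,"spin": 0,"gripper": -1},
    {"tx": 0,"ty": -10.5,"tz": -1.5,"spin": 0,"gripper": -1},
    {"tx": 0,"ty": -10.5,"tz": -1.5,"spin": 0,"gripper": -1},
    {"tx": 0,"ty": -10.5,"tz": -0.8,"spin": 0,"gripper": -1},
    {"tx": 0,"ty": -10.5,"tz": -0.6,"spin": 0,"gripper": -1},
    {"tx": 0,"ty": -10.5,"tz": -0.6,"spin": 0,"gripper": -1}
  ]
}}

```text
time_s: 7.4
tool_pos: [581.5, -28.0, 71.1]
tcp_rot: [[-1.0, -0.025, -0.002], [-0.025, 1.0, 0.001], [0.002, 0.001, -1.0]]
force: [1.1, 0.3, 0.1]
opening: 0.1
grip_force: 0.0
```

Call:
{"name": "arm_command", "arguments": {
  "steps": [
    {"tx": 0,"ty": 0,"tz": 0.2,"spin": 0,"gripper": -1},
    {"tx": 0,"ty": 0,"tz": 0.4,"spin": 0,"gripper": -1},
    {"tx": 0,"ty": 0,"tz": 0.5,"spin": 0,"gripper": -1},
    {"tx": 0,"ty": 0,"tz": 0.6,"spin": 0,"gripper": -1},
    {"tx": 0,"ty": 0,"tz": 0.6,"spin": 0,"gripper": -1},
    {"tx": 0,"ty": 0,"tz": 0.6,"spin": 0,"gripper": -1}
  ]
}}

```text
time_s: 8.0
tool_pos: [582.5, -28.7, 68.1]
tcp_rot: [[-1.0, -0.023, 0.001], [-0.023, 1.0, 0.001], [-0.001, 0.001, -1.0]]
force: [-3.0, 2.0, 16.9]
opening: 0.1
grip_force: 8.2
```

Cover b is blocked too (17 N at the same depth). On to c.

Call:
{"name": "arm_command", "arguments": {
  "steps": [
    {"tx": 0,"ty": 0,"tz": -1.5,"spin": 0,"gripper": -1},
    {"tx": 0,"ty": -4,"tz": -1.5,"spin": 0,"gripper": -1},
    {"tx": 0,"ty": -8,"tz": -1.5,"spin": 0,"gripper": -1},
    {"tx": 0,"ty": -10.5,"tz": -1.5,"spin": 0,"gripper": -1},
    {"tx": 0,"ty": -10.5,"tz": -1.5,"spin": 0,"gripper": -1},
    {"tx": 0,"ty": -10.5,"tz": -0.8,"spin": 0,"gripper": -1},
    {"tx": 0,"ty": -10.5,"tz": -0.6,"spin": 0,"gripper": -1},
    {"tx": 0,"ty": -10.5,"tz": -0.6,"spin": 0,"gripper": -1}
  ]
}}

```text
time_s: 8.8
tool_pos: [584.0, -132.9, 71.2]
tcp_rot: [[-1.0, -0.025, -0.002], [-0.025, 1.0, 0.001], [0.001, 0.001, -1.0]]
force: [0.1, -0.1, 0.7]
opening: -0.2
grip_force: 0.0
```

Call:
{"name": "arm_command", "arguments": {
  "steps": [
    {"tx": 0,"ty": 0,"tz": 0.2,"spin": 0,"gripper": -1},
    {"tx": 0,"ty": 0,"tz": 0.4,"spin": 0,"gripper": -1},
    {"tx": 0,"ty": 0,"tz": 0.5,"spin": 0,"gripper": -1},
    {"tx": 0,"ty": 0,"tz": 0.6,"spin": 0,"gripper": -1},
    {"tx": 0,"ty": 0,"tz": 0.6,"spin": 0,"gripper": -1},
    {"tx": 0,"ty": 0,"tz": 0.6,"spin": 0,"gripper": -1}
  ]
}}

```text
time_s: 9.4
tool_pos: [584.9, -133.8, 68.2]
tcp_rot: [[-1.0, -0.023, 0.001], [-0.023, 1.0, 0.001], [-0.001, 0.001, -1.0]]
force: [-4.4, 3.0, 15.1]
opening: -0.1
grip_force: 7.9
```

Cover c is blocked as well. On to d.

Call:
{"name": "arm_command", "arguments": {
  "steps": [
    {"tx": 0,"ty": 0,"tz": -1.5,"spin": 0,"gripper": -1},
    {"tx": 0,"ty": -4,"tz": -1.5,"spin": 0,"gripper": -1},
    {"tx": 0,"ty": -8,"tz": -1.5,"spin": 0,"gripper": -1},
    {"tx": 0,"ty": -10.7,"tz": -1.5,"spin": 0,"gripper": -1},
    {"tx": 0,"ty": -10.7,"tz": -1.5,"spin": 0,"gripper": -1},
    {"tx": 0,"ty": -10.7,"tz": -0.8,"spin": 0,"gripper": -1},
    {"tx": 0,"ty": -10.7,"tz": -0.6,"spin": 0,"gripper": -1},
    {"tx": 0,"ty": -10.7,"tz": -0.6,"spin": 0,"gripper": -1}
  ]
}}

```text
time_s: 10.2
tool_pos: [586.6, -239.7, 71.1]
tcp_rot: [[-1.0, -0.025, -0.002], [-0.025, 1.0, 0.002], [0.001, 0.002, -1.0]]
force: [-0.5, 0.1, 0.7]
opening: -0.0
grip_force: 0.0
```

Call:
{"name": "arm_command", "arguments": {
  "steps": [
    {"tx": 0,"ty": 0,"tz": 0.2,"spin": 0,"gripper": -1},
    {"tx": 0,"ty": 0,"tz": 0.4,"spin": 0,"gripper": -1},
    {"tx": 0,"ty": 0,"tz": 0.5,"spin": 0,"gripper": -1},
    {"tx": 0,"ty": 0,"tz": 0.6,"spin": 0,"gripper": -1},
    {"tx": 0,"ty": 0,"tz": 0.6,"spin": 0,"gripper": -1},
    {"tx": 0,"ty": 0,"tz": 0.6,"spin": 0,"gripper": -1}
  ]
}}

```text
time_s: 10.8
tool_pos: [586.9, -242.1, 66.1]
tcp_rot: [[-1.0, -0.022, 0.0], [-0.022, 1.0, -0.0], [-0.0, -0.0, -1.0]]
force: [0.5, 1.4, 1.1]
opening: -0.2
grip_force: 0.6
```

Cover d is free: it takes about 1 N and the ribs have sunk 4 mm. Next I push it down along an arc.

Call:
{"name": "arm_command", "arguments": {
  "steps": [
    {"tx": 0,"ty": 0,"tz": 0.6,"spin": 0,"gripper": -1},
    {"tx": 0.2,"ty": 0,"tz": 1.2,"spin": 0,"gripper": -1},
    {"tx": 0.4,"ty": 0,"tz": 1.8,"spin": 0,"gripper": -1},
    {"tx": 0.8,"ty": 0,"tz": 2.4,"spin": 0,"gripper": -1},
    {"tx": 1.3,"ty": 0,"tz": 3.0,"spin": 0,"gripper": -1},
    {"tx": 1.3,"ty": 0,"tz": 3.0,"spin": 0,"gripper": -1}
  ]
}}

```text
time_s: 11.4
tool_pos: [572.1, -242.3, 34.7]
tcp_rot: [[-1.0, -0.022, -0.003], [-0.022, 1.0, 0.001], [0.003, 0.001, -1.0]]
force: [0.3, 0.3, -0.4]
opening: 0.1
grip_force: 0.0
```

Call:
{"name": "arm_command", "arguments": {
  "steps": [
    {"tx": 0.3,"ty": 0,"tz": 0.4,"spin": 0,"gripper": -1},
    {"tx": 0.5,"ty": 0,"tz": 0.6,"spin": 0,"gripper": -1},
    {"tx": 0.5,"ty": 0,"tz": 0.6,"spin": 0,"gripper": -1}
  ]
}}

```text
time_s: 11.7
tool_pos: [568.4, -242.3, 29.7]
tcp_rot: [[-1.0, -0.022, -0.001], [-0.022, 1.0, 0.0], [0.001, 0.0, -1.0]]
force: [0.2, -0.2, -0.4]
opening: -0.0
grip_force: 0.1
```

Run:
```python
from h import *
p,d=bot.read_camera("side");np.save("side_d.npy",d)
cv2.imwrite("pics/s2.png",cv2.resize(p[150:350,170:370],(600,600),interpolation=cv2.INTER_CUBIC))
s=bot.state();print(s["tool_pos"],s["force"])
```

```text
[ 568.38654056 -242.2455169    29.77183125] [0.21743686 0.816622   0.64088965]
```

View pics/s2.png

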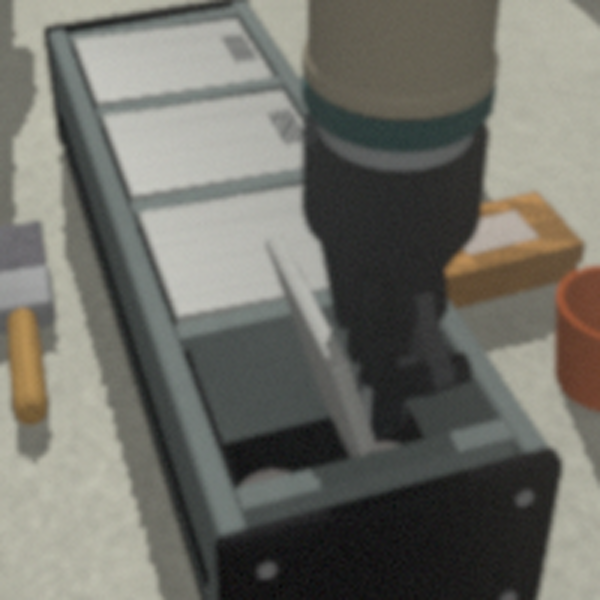

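Cover d stands about 60° open, with its near edge up at crop (275,245). I'll withdraw upward, cross to the near side, and push the raised edge from there.

Call:
{"name": "arm_command", "arguments": {
  "steps": [
    {"tx": -0.8,"ty": 0,"tz": -0.5,"spin": 0,"gripper": -1},
    {"tx": -1,"ty": 0,"tz": -3,"spin": 0,"gripper": -1},
    {"tx": -1,"ty": 0,"tz": -7,"spin": 0,"gripper": -1},
    {"tx": -1,"ty": 0,"tz": -12,"spin": 0,"gripper": -1},
    {"tx": -1,"ty": 0,"tz": -14,"spin": 0,"gripper": -1},
    {"tx": -1,"ty": 0,"tz": -14,"spin": 0,"gripper": -1}
  ]
}}

```text
time_s: 12.35
tool_pos: [581.9, -243.1, 174.6]
tcp_rot: [[-1.0, -0.022, 0.008], [-0.022, 1.0, -0.003], [-0.008, -0.003, -1.0]]
force: [0.3, -0.5, -1.0]
opening: 0.6
grip_force: 0.0
```

Call:
{"name": "arm_command", "arguments": {
  "steps": [
    {"tx": 4,"ty": 0,"tz": 0,"spin": 0,"gripper": -1},
    {"tx": 8,"ty": 0,"tz": 0,"spin": 0,"gripper": -1},
    {"tx": 12.5,"ty": 0,"tz": 0,"spin": 0,"gripper": -1},
    {"tx": 12.5,"ty": 0,"tz": 0,"spin": 0,"gripper": -1},
    {"tx": 12.5,"ty": 0,"tz": 3,"spin": 0,"gripper": -1},
    {"tx": 12.5,"ty": 0,"tz": 6.5,"spin": 0,"gripper": -1},
    {"tx": 12.5,"ty": 0,"tz": 6.5,"spin": 0,"gripper": -1},
    {"tx": 12.5,"ty": 0,"tz": 6.5,"spin": 0,"gripper": -1}
  ]
}}

```text
time_s: 13.15
tool_pos: [453.7, -244.6, 104.6]
tcp_rot: [[-1.0, -0.023, -0.002], [-0.023, 1.0, 0.001], [0.002, 0.001, -1.0]]
force: [0.3, 0.3, 0.5]
opening: 0.4
grip_force: 0.0
```

Call:
{"name": "arm_command", "arguments": {
  "steps": [
    {"tx": -2,"ty": 0,"tz": 0,"spin": 0,"gripper": -1},
    {"tx": -4,"ty": 0,"tz": 0,"spin": 0,"gripper": -1},
    {"tx": -5,"ty": 0,"tz": 0,"spin": 0,"gripper": -1},
    {"tx": -5.7,"ty": 0,"tz": 0,"spin": 0,"gripper": -1},
    {"tx": -6.2,"ty": 0,"tz": 0,"spin": 0,"gripper": -1},
    {"tx": -6.5,"ty": 0,"tz": 0,"spin": 0,"gripper": -1},
    {"tx": -6.5,"ty": 0,"tz": 0,"spin": 0,"gripper": -1}
  ]
}}

```text
time_s: 13.85
tool_pos: [518.5, -243.6, 105.0]
tcp_rot: [[-1.0, -0.022, -0.0], [-0.022, 1.0, 0.0], [0.0, 0.0, -1.0]]
force: [0.0, 0.1, -0.2]
opening: -0.1
grip_force: 0.0
```

Call:
{"name": "arm_command", "arguments": {
  "steps": [
    {"tx": -0.3,"ty": 0,"tz": 0,"spin": 0,"gripper": -1},
    {"tx": -0.5,"ty": 0,"tz": 0,"spin": 0,"gripper": -1},
    {"tx": -0.5,"ty": 0,"tz": 0,"spin": 0,"gripper": -1}
  ]
}}

```text
time_s: 14.15
tool_pos: [524.0, -243.5, 105.0]
tcp_rot: [[-1.0, -0.022, 0.0], [-0.022, 1.0, -0.0], [-0.0, -0.0, -1.0]]
force: [0.4, 0.2, 0.5]
opening: -0.2
grip_force: 0.2
```

Call:
{"name": "arm_command", "arguments": {
  "steps": [
    {"tx": -0.2,"ty": 0,"tz": 0,"spin": 0,"gripper": -1},
    {"tx": -0.3,"ty": 0,"tz": 0,"spin": 0,"gripper": -1},
    {"tx": -0.3,"ty": 0,"tz": 0,"spin": 0,"gripper": -1}
  ]
}}

```text
time_s: 14.45
tool_pos: [527.1, -243.3, 105.0]
tcp_rot: [[-1.0, -0.022, 0.0], [-0.022, 1.0, -0.0], [-0.0, -0.0, -1.0]]
force: [-0.3, 0.3, 1.0]
opening: -0.0
grip_force: 0.2
```

Run:
```python
from h import *
p,d=bot.read_camera("side");np.save("side_d.npy",d)
cv2.imwrite("pics/s3.png",cv2.resize(p[150:350,170:370],(600,600),interpolation=cv2.INTER_CUBIC))
s=bot.state();print(s["tool_pos"],s["force"])
```

```text
[ 527.08303199 -243.31385328  104.97237238] [-0.67960194  0.6113998  -0.23444296]
```

View pics/s3.png

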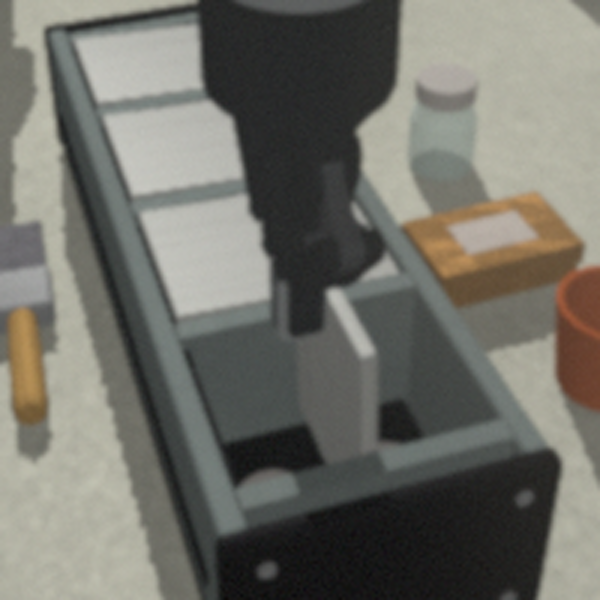

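Cover d is almost upright, with its top edge running from crop (330,295) to (365,355). I'll nudge it until it meets the stop.

Call:
{"name": "arm_command", "arguments": {
  "steps": [
    {"tx": -0.15,"ty": 0,"tz": 0,"spin": 0,"gripper": -1},
    {"tx": -0.3,"ty": 0,"tz": 0,"spin": 0,"gripper": -1},
    {"tx": -0.3,"ty": 0,"tz": 0,"spin": 0,"gripper": -1}
  ]
}}

```text
time_s: 14.8
tool_pos: [529.6, -243.2, 104.9]
tcp_rot: [[-1.0, -0.022, -0.001], [-0.022, 1.0, 0.0], [0.001, 0.0, -1.0]]
force: [-2.4, -0.7, 1.5]
opening: -0.2
grip_force: 0.9
```

Call:
{"name": "arm_command", "arguments": {
  "steps": [
    {"tx": -0.15,"ty": 0,"tz": 0,"spin": 0,"gripper": -1},
    {"tx": -0.2,"ty": 0,"tz": 0,"spin": 0,"gripper": -1},
    {"tx": -0.2,"ty": 0,"tz": 0,"spin": 0,"gripper": -1}
  ]
}}

```text
time_s: 15.1
tool_pos: [529.5, -243.1, 104.8]
tcp_rot: [[-1.0, -0.022, -0.004], [-0.022, 1.0, 0.001], [0.004, 0.001, -1.0]]
force: [-6.3, 0.7, 4.9]
opening: 0.1
grip_force: 3.1
```

It's on the stop: x no longer advances and the force has risen to 6 N. Now back off and up, then check.

Call:
{"name": "arm_command", "arguments": {
  "steps": [
    {"tx": 1,"ty": 0,"tz": 0,"spin": 0,"gripper": -1},
    {"tx": 4,"ty": 0,"tz": 0,"spin": 0,"gripper": -1},
    {"tx": 7,"ty": 0,"tz": -2,"spin": 0,"gripper": -1},
    {"tx": 7,"ty": 0,"tz": -6,"spin": 0,"gripper": -1},
    {"tx": 7,"ty": 0,"tz": -8,"spin": 0,"gripper": -1},
    {"tx": 7,"ty": 0,"tz": -8,"spin": 0,"gripper": -1},
    {"tx": 7,"ty": 0,"tz": -8,"spin": 0,"gripper": -1}
  ]
}}

```text
time_s: 15.8
tool_pos: [462.2, -244.7, 185.2]
tcp_rot: [[-1.0, -0.022, 0.002], [-0.022, 1.0, -0.0], [-0.002, -0.0, -1.0]]
force: [-0.2, 0.2, -1.2]
opening: -0.3
grip_force: 0.0
```

Run:
```python
from h import *
p,d=bot.read_camera("side")
cv2.imwrite("pics/s4.png",cv2.resize(p[100:384,100:450],(740,600),interpolation=cv2.INTER_CUBIC))
s=bot.state();print(s["tool_pos"],s["force"])
```

```text
[ 461.60954411 -244.41204384  184.41713183] [ 0.33371828 -0.79783968  0.06860807]
```

View pics/s4.png

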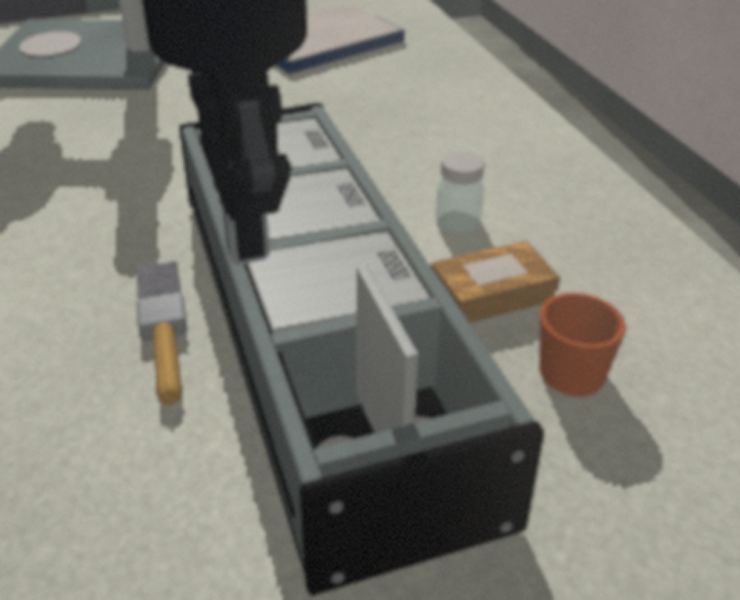

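Cover d stands upright at crop (385,345). The other covers are flat, the box and bystanders are in place, and the gripper is clear.

```bash
python3 -c "
from workcell import bot
print(bot.hand_in())"
```

```text
the job is handed in; nothing more can be done
None
```

Cover d, the rightmost, was the free one: it now stands upright against its stop, the other three covers are shut, the box and bystanders show no sign of having moved, and the job is handed in (no verdict was returned).

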